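# Open the drip-line tap on the seedling bench

### The arm

A 6-joint arm with a two-finger parallel gripper is mounted at the origin on the work surface. World frame = base frame: x ahead of the robot, y to its left, z up, the work surface at z = 0. Lengths are in m, angles in rad, forces in N, time in s.
With the tool pointing down it reaches from about 0.425 to 0.95 m from the base axis. Payload 3.5 kg.
Tool frame: the origin (TCP) lies midway between the tips of the shut fingers; the grasp point (between the pads) lies 19 mm behind it; z points along the fingers, y is the direction in which the jaws open and shut (so a half turn about z gives the same grasp; the last joint's range is limited). The gripper opens to 85 mm and grips with 20 to 120 N. Pads are 22 mm wide; open, the fingers measure 114 mm over their backs; the gripper's body (76 mm by 85 mm) begins 54 mm behind the grasp point. The pads swing forward as they close: fully open they stand 13 mm farther back than shut.
Start: joints at [1.117, 0.286, 1.577, -0, 1.279, -0.15], TCP at [0.202, 0.644, 0.205] pointing down, gripper open.
Joint ranges: [-2.77, 2.77], [-0.9, 2.22], [0.21, 2.48], [-1.53, 4.67], [0.24, 2.81], [-2.84, 2.84]. Speed limits (rad/s): [2.79, 2.79, 3.14, 3.14, 3.14, 3.14].

### API

Orientations are given as a unit quaternion [x, y, z, w].
In Python, from plant import ctrl gives the robot as it stands.
- The arm moves only by the tool apply_moves, never from a script. Its argument "moves" is a list that holds one entry, the list of rows, each a list of 7 numbers: the shift along the tool's x, y, z in m, then the turn, a rotation vector about the tool's x, y, z in degrees, then the gripper's target within -1 to 1 (shut at 1, half-way at 0, fully open at -1). In form: [[[tx, ty, tz, ax, ay, az, hand], ...]]. A call has 1 to 12 rows; each row shifts and turns the pose as measured when the row begins, along the tool's axes as they then stand; what a row does not reach is not made up. A row lasts 1/10 s, in which the tool goes at most 50 mm and 8.59 degrees, less where a joint would pass 70% of its speed; a pose out of reach is approached as far as the arm can. A call with a gripper value outside its range is refused whole. The fingers move at their own pace and stop on an object; "force" is the grip in N (left out, the last holds). Time passes only in rows, so rows that do not move let the fingers close. It gives the time, the measured TCP pose, the force and the opening at its end, in the units of the state.
- ctrl.get_state(): the state, without advancing time (a new reading comes with each control period).
- ctrl.read_camera(name): name is "side" or "top" or "wrist"; returns the picture (400x640x3 uint8, red, green, blue); there is no depth.
- ctrl.get_calibration(name): a dict with "camera_matrix" (3x3 intrinsics, pixels), "k1" (the pictures are not rectified: a ray, as slopes to the right and down, at radius r is drawn at 1 + k1 r^2 times it, then the intrinsics apply), "cam_to_world" (4x4, takes a point from camera to world coordinates). Camera axes: x right, y up, looking along -z (the intrinsics and any distortion apply to the point x, -y, -z); pixel columns grow to the right and rows downward; lengths in m; the calibration is good to about 2 mm. A picture is of the moment at which its call begins: read the wrist's pose just before it. get_calibration takes no time and is no camera call; for the wrist camera it gives the pose at the moment of the call.
- ctrl.sign_off(): hands the job in, once; it reports no verdict.
The state is a dict: "time": time; "qpos": joint angles; "dq": joint speeds; "joint_efforts": joint torques, N m; "eef_pos": TCP position; "tcp_rot": TCP orientation; "contact_force": force on the tool from outside, world axes, zero at the start; "wrist_torque": the same for the moment, N m; "opening": opening from 0.0 (shut) to 1.0 (fully open).
Only numpy, scipy, OpenCV 4.12 (cv2) and the standard library are available. Lean on these libraries where they do the work, as an engineer would, in place of code of your own. Each camera call takes 0.05 s, during which the arm holds its last target. There are 200 camera calls.

### The job

Start the drip line: of the two taps on the bench, turn the one with the straight bar handle anticlockwise (seen from above) until it clicks past its detent and sits in its open position, then let go of it. Leave the tap with the round handle as it is, and do not shove or tip the small plant pot.

Things in the scene. Friction and masses are not known exactly. Their poses are not given: they have to be found in the camera images.
- bar_tap_grip (a point): Grip point of the tap to turn: on the vertical axis of its white bar handle, 97 mm above the bench. Bar 56 mm long, 14 thick, 34 tall (75 to 109 mm above the bench). This frame turns with it: x along the bar, y across its thickness, z up. Under it a 10 mm stem and a black valve body (48 mm diameter, top at 55 mm), fixed to the bench, with a pipe elbow on one side, top at 45 mm.
- bar_tap (a joint): Angle of the bar handle in rad: 0 closed, growing anticlockwise from above. A sprung detent resists with up to 0.1 N m before 0.6 rad, where it clicks over; the spring then carries the handle on to open, at 1.2 rad (69 degrees). Firm stop at 1.3 rad. It starts closed.
- round_tap (a joint): Angle of the other tap's handle in rad, 0 closed; it stays closed. Same valve body and pipe, but a round ribbed white handle, 55 mm in diameter, 75 to 105 mm above the bench, at least 170 mm to the left or right of the bar-handled tap.
- pot: Small loose empty black plant pot, 64 mm across its mouth, 60 mm tall, standing upright on the bench nearer the robot than the taps; origin at the centre of its underside, z up. It is to stay where it is.

How it is judged:
By the outcome, as a careful person would: the job done as asked, in the order asked, and still so for the second after the job is handed in, with the robot touching nothing.
It also fails if it takes over 35 s, if anything falls off the work surface, if the arm or the gripper's body presses on something with over 40 N, if the wrist force passes 120 N, or if a joint passes its speed limit or range.

## Working session

There is one attempt and no reset: what is moved stays moved. The work goes in short steps, Python scripts to look and compute and a tool call to move; the robot and the scene stay as the last step left them, time stands still between calls to the robot, and variables do not carry over. Pictures are saved under pics/ and viewed, about 8 in all and at most 12, crops included, and the job is handed in when it is done.

Besides the shell and the picture viewer there is one more tool, called as name(argument=value, ...) on one line, values as JSON. apply_moves: Moves the arm, as the interface text tells. Its arguments: {"type":"object","properties":{"moves":{"type":"array","items":{"type":"array","items":{"type":"array","items":{"type":"number"}}}},"force":{"type":"number"}},"required":["moves"]}

```bash
mkdir -p pics
cat > h.py <<'E'
import numpy as np,cv2
from plant import ctrl
def shot(n,f):
    c=ctrl.get_calibration(n);im=ctrl.read_camera(n);cv2.imwrite('pics/'+f,im[:,:,::-1]);return im,c
def pix2w(c,u,v,z):
    K=np.array(c['camera_matrix'],float);T=np.array(c['cam_to_world']);k=c['k1']
    d=np.array([(u-K[0,2])/K[0,0],(v-K[1,2])/K[1,1]]);s=d.copy()
    for _ in range(30): s=d/(1+k*(s@s))
    r=T[:3,:3]@np.array([s[0],-s[1],-1]);o=T[:3,3]
    return o+r*(z-o[2])/r[2]
E
python3 - <<'E'
from h import *
print(ctrl.get_state())
a,c=shot('top','t1.png');b,d=shot('side','s1.png')
np.set_printoptions(precision=3,suppress=True);print(c,d)
E
```

```text
{'time': 0.0, 'qpos': array([ 1.11699504e+00,  2.87223458e-01,  1.57815846e+00,  1.48122578e-05,
        1.27860883e+00, -1.50011553e-01]), 'dq': array([-0.00040038, -0.00111   ,  0.00077903, -0.00150935,  0.00050744,
       -0.00046301]), 'joint_efforts': array([ 5.63388312e-04, -4.05997288e+01, -2.92617667e+01, -1.49749030e-04,
        6.04251181e-03, -2.24301226e-05]), 'eef_pos': array([0.20157783, 0.64345112, 0.20381876]), 'tcp_rot': array([ 1.51313460e-01,  9.88485103e-01, -1.14270405e-03, -3.63293634e-04]), 'contact_force': array([-0.42651298, -0.83481844, -0.17569535]), 'wrist_torque': array([0.03274915, 0.03398045, 0.0320714 ]), 'opening': 0.998730194420141}
{'camera_matrix': array([[441.252,   0.   , 316.963],
       [  0.   , 441.252, 197.917],
       [  0.   ,   0.   ,   1.   ]]), 'k1': -0.09645533281227624, 'cam_to_world': array([[-0.006,  0.986, -0.166,  0.359],
       [-1.   , -0.006, -0.002, -0.014],
       [-0.003,  0.166,  0.986,  0.965],
       [ 0.   ,  0.   ,  0.   ,  1.   ]])} {'camera_matrix': array([[362.571,   0.   , 322.427],
       [  0.   , 362.571, 199.304],
       [  0.   ,   0.   ,   1.   ]]), 'k1': -0.04452000893286645, 'cam_to_world': array([[ 0.922,  0.302, -0.244,  0.277],
       [-0.388,  0.701, -0.598, -0.515],
       [-0.01 ,  0.646,  0.764,  0.74 ],
       [ 0.   ,  0.   ,  0.   ,  1.   ]])}
```

View pics/t1.png

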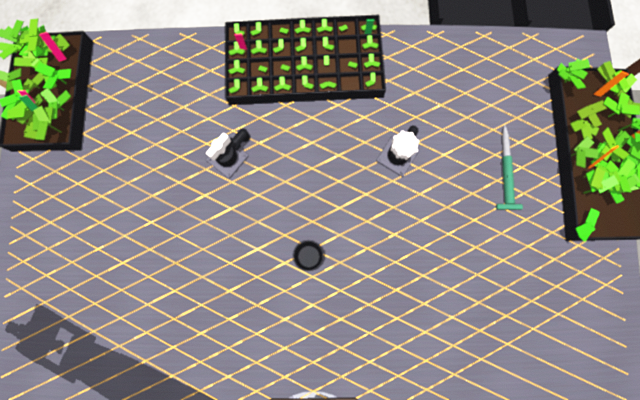

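View pics/s1.png

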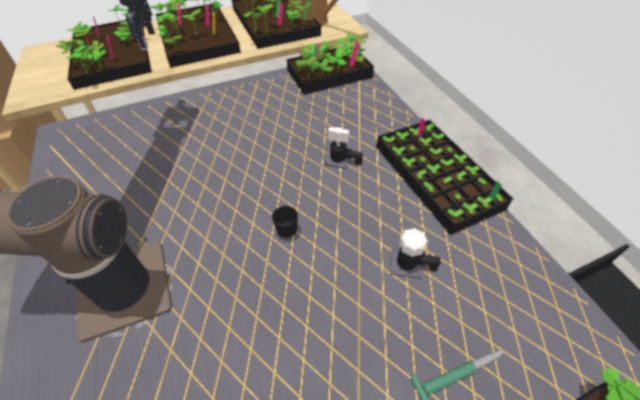

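Top view: the bar handle is at about (220,149), the round handle at (404,146) and the pot at (308,255). In the side view the bar is at (340,135). I'll compute positions and crop the bar.

Run:
```python
from h import *
np.set_printoptions(precision=3,suppress=True)
c=ctrl.get_calibration('top');d=ctrl.get_calibration('side')
im=cv2.imread('pics/t1.png')
for x0,x1 in((195,245),(380,425)):
    m=(im[125:175,x0:x1].min(2)>170).astype(np.uint8)
    v,u=np.nonzero(m);p=np.array([pix2w(c,a+x0,b+125,.109)[:2] for a,b in zip(u,v)])
    (cen,sz,an)=cv2.minAreaRect(p.astype(np.float32)*1000);print(len(u),p.mean(0),cen,sz,an)
print(pix2w(c,308,258,.05),pix2w(d,340,135,.1),pix2w(d,286,215,.06))
s=cv2.imread('pics/s1.png')
a=cv2.resize(im[125:180,190:260],(560,440),interpolation=2)
cv2.imwrite('pics/crop.png',a)
```

```text
354 [0.612 0.188] (621.7091674804688, 182.2158660888672) (32.55137634277344, 81.35432434082031) 59.98236083984375
594 [ 0.613 -0.19 ] (612.6635131835938, -190.97604370117188) (54.823081970214844, 56.7475471496582) 78.15288543701172
[0.388 0.007 0.05 ] [0.614 0.179 0.1  ] [0.396 0.007 0.06 ]
```

View pics/crop.png

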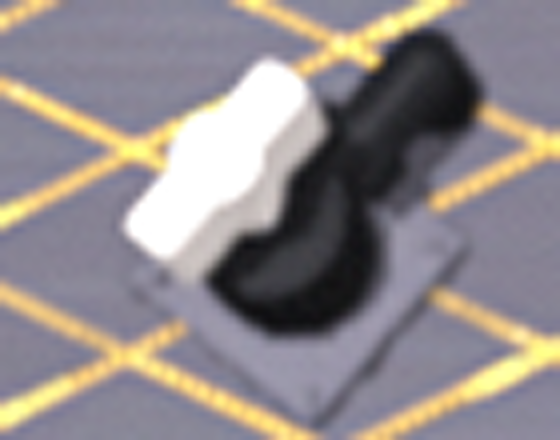

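Crop: the top face of the bar is centred at about (222,160), full-frame (217.7,145). Its ends are at (150,235) and (290,85), so it's parallel to the pipe with a yaw of about -43°. I'll move above it.

apply_moves(moves=[[[-0.042,-0.025,0,0,0,0,-1],[-0.042,-0.025,0,0,0,0,-1],[-0.042,-0.025,0,0,0,0,-1],[-0.042,-0.025,0,0,0,0,-1],[-0.042,-0.025,0,0,0,0,-1],[-0.042,-0.025,0,0,0,0,-1],[-0.042,-0.025,0,0,0,0,-1],[-0.042,-0.025,0,0,0,0,-1],[-0.042,-0.025,0,0,0,0,-1],[-0.042,-0.025,0,0,0,0,-1],[-0.042,-0.025,0,0,0,0,-1],[-0.042,-0.025,0,0,0,0,-1]]], force=40)

```text
time: 1.3
eef_pos: [0.5969, 0.1982, 0.1965]
tcp_rot: [0.145, 0.989, -0.004, -0.004]
contact_force: [0.8, 0.0, 0.7]
opening: 0.997
```

```bash
cat >> h.py <<'E'
from scipy.spatial.transform import Rotation as R
def rel(target,yaw):
    s=ctrl.get_state();r=R.from_quat(s['tcp_rot']);m=r.as_matrix()
    a=np.radians(yaw);y=np.array([np.cos(a),np.sin(a),0]);z=np.array([0,0,-1.]);w=np.c_[np.cross(y,z),y,z]
    rv=(r.inv()*R.from_matrix(w)).as_rotvec(degrees=True)
    print('t',s['time'],'tcp',s['eef_pos'].round(4),'yaw_y',np.degrees(np.arctan2(m[1,1],m[0,1])).round(1),'F',s['contact_force'].round(1),'M',s['wrist_torque'].round(2),'open',round(s['opening'],3))
    print('shift',(m.T@(np.array(target)-s['eef_pos'])).round(4),'turn',rv.round(1))
E
python3 - <<'E'
from h import *
c=ctrl.get_calibration('top')
f=lambda u,v:pix2w(c,190+u/8,125+v/8,.109)
a,b=f(150,235),f(290,85);m=(a+b)/2;print(a,b,m,np.linalg.norm(a-b),np.degrees(np.arctan2(*(b-a)[1::-1])))
rel([m[0],m[1],.2],47)
E
```

```text
[0.5939304  0.20567178 0.109     ] [0.6328917  0.17133301 0.109     ] [0.61341105 0.18850239 0.109     ] 0.05193393959187175 -41.39153720072142
t 1.3 tcp [0.5969 0.1982 0.1965] yaw_y 73.3 F [0.8 0.  0.7] M [ 0.01 -0.02 -0.03] open 0.997
shift [-0.0186 -0.0046 -0.0036] turn [-0.6 -0.3 26.3]
```

apply_moves(moves=[[[-0.0186,-0.0046,-0.0036,-0.6,-0.3,0,-1],[0,0,0,0,0,8.4,-1],[0,0,0,0,0,8.4,-1],[0,0,0,0,0,8.4,-1],[0,0,0,0,0,0,-1]]])

```text
time: 1.8
eef_pos: [0.6168, 0.1821, 0.1968]
tcp_rot: [0.365, 0.931, 0.0, -0.003]
contact_force: [0.3, 0.0, -0.8]
opening: 1.002
```

Run:
```python
from h import *
im,c=shot('wrist','w1.png');rel([.6134,.1885,.078],48)
```

```text
t 1.85 tcp [0.6167 0.1822 0.1968] yaw_y 47.3 F [-0.5 -0.3  0.3] M [ 0.   -0.   -0.02] open 0.997
shift [0.006  0.0026 0.1189] turn [-0.1 -0.4 -0.7]
```

View pics/w1.png

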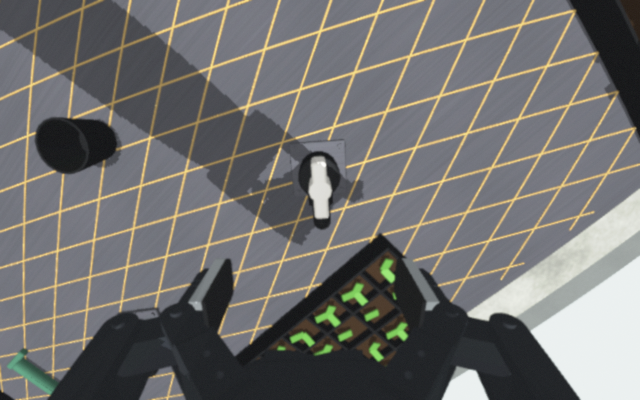

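Wrist view: the bar lies between the jaws, nearly parallel to the pads. Its ends are at about (318,158) and (321,222).

Run:
```python
from h import *
c=ctrl.get_calibration('wrist')
im=cv2.imread('pics/w1.png')[140:240,290:350]
v,u=np.nonzero(im.min(2)>185);print(len(u),u.min()+290,u.max()+290,v.min()+140,v.max()+140)
p=np.array([pix2w(c,a+290,b+140,.109)[:2] for a,b in zip(u,v)])
print(cv2.minAreaRect(p.astype(np.float32)*1000),p.mean(0))
a,b=pix2w(c,317.5,157,.109),pix2w(c,321,222,.109);print(a,b,(a+b)/2,np.linalg.norm(a-b),np.degrees(np.arctan2(*(b-a)[1::-1])))
```

```text
806 309 330 161 217
((613.1646728515625, 192.77516174316406), (19.662761688232422, 54.25114822387695), 58.75233840942383) [0.61267172 0.19334635]
[0.58902713 0.21234857 0.109     ] [0.63809212 0.17205202 0.109     ] [0.61355962 0.1922003  0.109     ] 0.06349160862299477 -39.39589282671046
```

apply_moves(moves=[[[0.0083,0.0036,0,0,-0.4,-1.7,-1],[0,0,0.03,0,0,0,-1],[0,0,0.03,0,0,0,-1],[0,0,0.03,0,0,0,-1],[0,0,0.02,0,0,0,-1],[0,0,0,0,0,0,-1]]])

```text
time: 2.45
eef_pos: [0.6117, 0.1968, 0.0859]
tcp_rot: [0.338, 0.941, 0.001, 0.002]
contact_force: [-0.1, -0.3, 0.5]
opening: 1.002
```

Run:
```python
from h import *
rel([.613,.1905,.078],49)
im,c=shot('wrist','w2.png')
```

```text
t 2.45 tcp [0.6117 0.1968 0.0859] yaw_y 50.5 F [-0.1 -0.3  0.5] M [ 0.03 -0.   -0.  ] open 1.002
shift [-0.005  -0.0041  0.0079] turn [0.2 0.2 1.5]
```

View pics/w2.png

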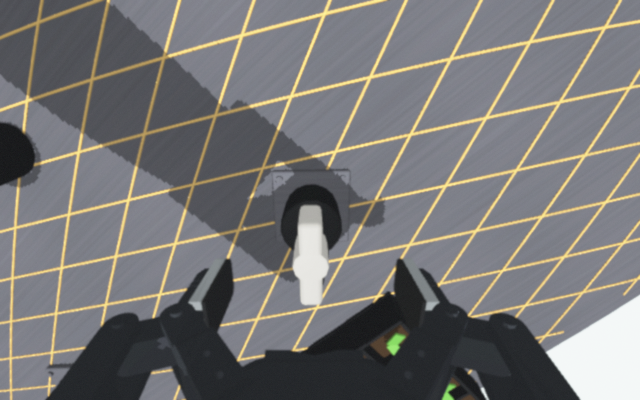

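Close up, the bar's hub is at about (311,266) between the jaws (midpoint about column 314), and the bar ends are at (311,207) and (311,304). I'll locate the hub.

Run:
```python
from h import *
c=ctrl.get_calibration('wrist')
a,m,b=[pix2w(c,*q,.109) for q in((311,233),(311,266),(311,304))];print(a,m,b)
rel([m[0],m[1],.078],49)
```

```text
[0.59922488 0.20621181 0.109     ] [0.61582181 0.19243313 0.109     ] [0.63701254 0.17483741 0.109     ]
t 2.5 tcp [0.6126 0.1971 0.0875] yaw_y 50.5 F [ 0.8  1.1 -0.5] M [-0.   -0.06  0.03] open 1.002
shift [-0.0054 -0.0016  0.0095] turn [0.3 0.3 1.5]
```

apply_moves(moves=[[[-0.006,-0.002,0.009,0,0,0,-1],[0,0,0,0,0,0,0.3],[0,0,0,0,0,0,1],[0,0,0,0,0,0,1],[0,0,0,0,0,0,1],[0,0,0,0,0,0,1],[0,0,0,0,0,0,1]]], force=40)

```text
time: 3.2
eef_pos: [0.6205, 0.1927, 0.0854]
tcp_rot: [0.336, 0.942, 0.004, 0.008]
contact_force: [-0.4, 0.3, -0.8]
opening: 0.003
```

Run:
```python
from h import *
rel([.6148,.191,.078],49)
```

```text
t 3.2 tcp [0.6205 0.1927 0.0854] yaw_y 50.7 F [-0.4  0.3 -0.8] M [-0.03  0.02  0.06] open 0.003
shift [ 0.0034 -0.005   0.0073] turn [0.8 0.7 1.7]
```

It closed on nothing, so I need to look.

Run:
```python
from h import *
im,c=shot('wrist','w3.png');s,d=shot('side','s2.png');t,_=shot('top','t2.png')
a=cv2.resize(im[150:400,150:490],(408,300));b=cv2.resize(s[80:200,260:420],(400,300));e=cv2.resize(t[100:200,160:280],(360,300))
o=np.zeros((600,800,3),np.uint8);o[:300,:400]=a[:,:400];o[:300,400:]=b;o[300:,:360]=e
cv2.imwrite('pics/m1.png',o[:,:,::-1]);rel([.6148,.191,.078],49)
```

```text
t 3.35 tcp [0.6202 0.1927 0.085 ] yaw_y 50.7 F [-0.2  0.6 -0.6] M [ 0.02 -0.01 -0.06] open 0.001
shift [ 0.0032 -0.0049  0.0069] turn [0.8 0.7 1.7]
```

View pics/m1.png

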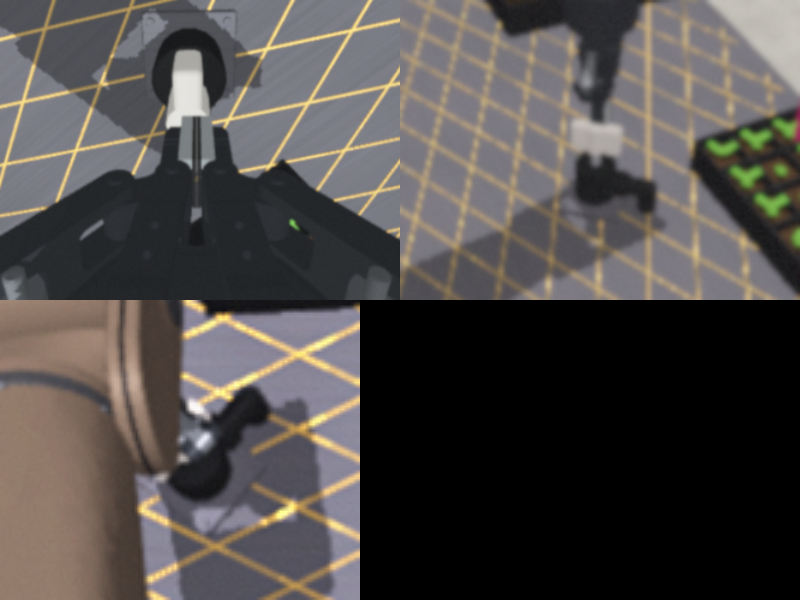

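The fingers have shut just above the bar: in the wrist view they cover it, and in the side view the tips at crop (598,122) are at bar-top level. I'll check the reported TCP against the images.

```bash
cat >> h.py <<'E'
def proj(c,p):
    K=np.array(c['camera_matrix'],float);T=np.array(c['cam_to_world'])
    q=T[:3,:3].T@(np.array(p)-T[:3,3]);s=np.array([q[0],-q[1]])/-q[2];s=s*(1+c['k1']*(s@s))
    return (K[:2,:2]@s+K[:2,2]).round(1)
E
python3 - <<'E'
from h import *
s=ctrl.get_state();p=s['eef_pos'];print(s['qpos'].round(4))
for n in('side','wrist','top'):
    c=ctrl.get_calibration(n)
    print(n,'tcp',proj(c,p),'+30mm',proj(c,p+[0,0,.03]),'bar mid top',proj(c,[.6148,.191,.109]))
w=ctrl.get_calibration('wrist')['cam_to_world'];m=R.from_quat(s['tcp_rot']).as_matrix()
print('cam in tool',m.T@(w[:3,3]-p), '\n',m.T@w[:3,:3])
E
```

```text
[ 1.4540e-01  3.3870e-01  1.7427e+00 -4.0000e-04  1.0420e+00 -7.3940e-01]
side tcp [339.7 135.6] +30mm [340.  127.1] bar mid top [338.4 129.7]
wrist tcp [313.4 241.3] +30mm [314.  266.1] bar mid top [305.6 255.8]
top tcp [218.2 145.1] +30mm [214.9 140.9] bar mid top [216.3 144.3]
cam in tool [ 8.50101434e-02  1.65236269e-04 -1.69434756e-01] 
 [[-2.36542282e-04  9.46208702e-01  3.23556850e-01]
 [ 9.99999690e-01 -1.93539541e-05  7.87667107e-04]
 [ 7.51559576e-04  3.23556936e-01 -9.46208404e-01]]
```

apply_moves(moves=[[[0,0,-0.03,0,0,0,1],[0,0,-0.03,0,0,0,1],[0,0,0,0,0,0,1],[0,0,0,0,0,0,1]]])

```text
time: 3.75
eef_pos: [0.6176, 0.1924, 0.1442]
tcp_rot: [0.336, 0.942, 0.003, 0.006]
contact_force: [0.6, 0.3, 0.1]
opening: -0.003
```

Run:
```python
from h import *
rel([.6148,.191,.078],49)
im,c=shot('wrist','w4.png');s,d=shot('side','s3.png');p=ctrl.get_state()['eef_pos']
print('pred side',proj(d,p),proj(d,p+[0,0,.02]),proj(d,p-[0,0,.02]),'wrist',proj(c,p))
a=cv2.resize(im[100:400,120:520],(400,300));b=cv2.resize(s[80:200,260:420],(800,600),interpolation=2)
q=((proj(d,p)-[260,80])*5).astype(int);cv2.circle(b,tuple(int(i) for i in q),4,(255,0,0),1)
b[300:,400:]=a
cv2.imwrite('pics/m2.png',b[:,:,::-1])
```

```text
t 3.75 tcp [0.6176 0.1924 0.1442] yaw_y 50.7 F [0.6 0.3 0.1] M [ 0.01  0.02 -0.01] open -0.003
shift [ 0.0019 -0.0034  0.0661] turn [0.6 0.5 1.7]
pred side [339.5 118.8] [339.6 112.5] [339.3 124.8] wrist [313.5 241.2]
```

View pics/m2.png

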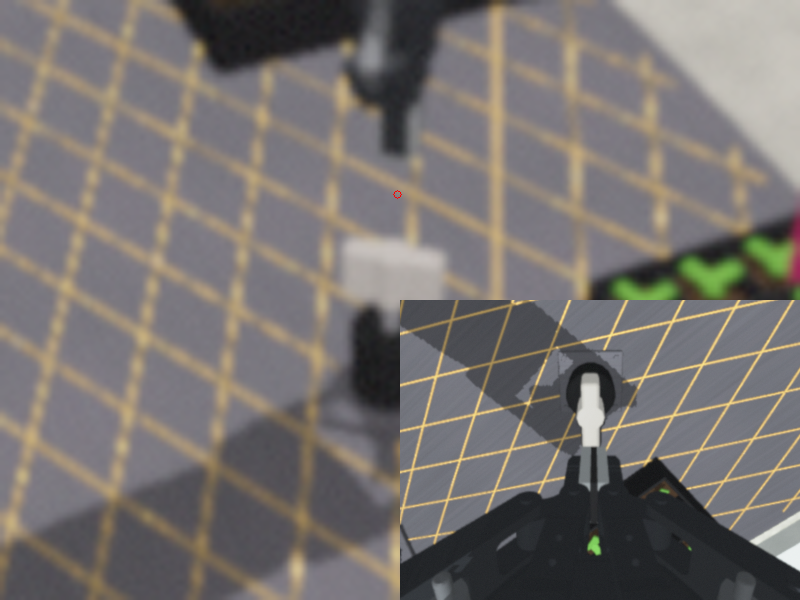

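The tip (crop (395,153)) is about 25 mm higher than the reported TCP (circle), so I'd closed just over the bar. A reported z of about 0.062 is safe under either reading: it stays above the valve body top at 55 mm. I'll open, recentre and go lower.

apply_moves(moves=[[[0.002,-0.0035,0,0.6,0.5,1.7,-1],[0,0,0,0,0,0,-1],[0,0,0,0,0,0,-1],[0,0,0,0,0,0,-1],[0,0,0,0,0,0,-1],[0,0,0.02,0,0,0,-1],[0,0,0.02,0,0,0,-1],[0,0,0.02,0,0,0,-1],[0,0,0.02,0,0,0,-1],[0,0,0,0,0,0,-1]]])

```text
time: 4.85
eef_pos: [0.6117, 0.1904, 0.0576]
tcp_rot: [0.351, 0.936, -0.002, -0.003]
contact_force: [-0.1, 0.1, -0.8]
opening: 1.001
```

Run:
```python
from h import *
rel([.6145,.190,.062],48)
im,c=shot('wrist','w5.png');s,d=shot('side','s4.png')
a=im[100:400,120:520];b=cv2.resize(s[80:200,260:420],(400,300),interpolation=2)
cv2.imwrite('pics/m3.png',np.hstack([a,b])[:,:,::-1])
```

```text
t 4.85 tcp [0.6117 0.1904 0.0576] yaw_y 48.9 F [-0.1  0.1 -0.8] M [0.02 0.01 0.01] open 1.001
shift [-0.0024  0.0015 -0.0044] turn [-0.3 -0.2  0.9]
```

View pics/m3.png

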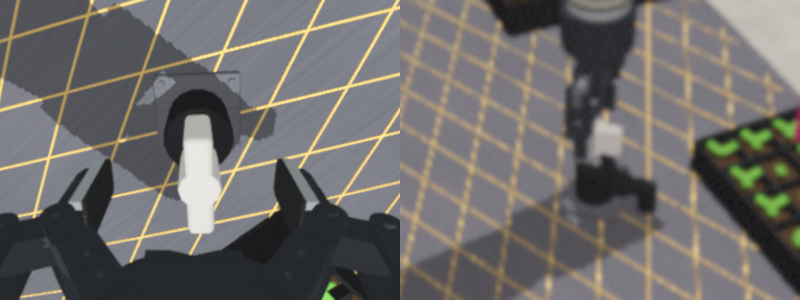

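Now the jaws straddle the bar: in the wrist view the hub is at (199,188), midway between the pads, and in the side view a finger overlaps the bar. I'll close.

apply_moves(moves=[[[-0.001,0.002,-0.003,0,0,0.9,-1],[0,0,0,0,0,0,0.3],[0,0,0,0,0,0,1],[0,0,0,0,0,0,1],[0,0,0,0,0,0,1],[0,0,0,0,0,0,1],[0,0,0,0,0,0,1]]], force=40)

```text
time: 5.65
eef_pos: [0.6175, 0.1893, 0.0712]
tcp_rot: [0.357, 0.934, -0.003, 0.002]
contact_force: [2.6, 3.8, -3.4]
opening: 0.15
```

The opening of 0.15 is about 13 mm, so the bar is gripped. Now I'll turn it anticlockwise, which is negative about tool z.

apply_moves(moves=[[[0,0,0,0,0,-8,1],[0,0,0,0,0,-8,1],[0,0,0,0,0,-8,1]]])

```text
time: 5.95
eef_pos: [0.6177, 0.1905, 0.0712]
tcp_rot: [0.149, 0.989, -0.002, 0.002]
contact_force: [0.4, 1.1, 0.4]
opening: 0.15
```

Run:
```python
from h import *
rel([.6145,.190,.070],48)
```

```text
t 5.95 tcp [0.6177 0.1905 0.0712] yaw_y 72.9 F [0.4 1.1 0.4] M [ 0.07  0.02 -0.09] open 0.15
shift [ 0.003  -0.0014  0.0012] turn [-0.1  0.3 24.9]
```

apply_moves(moves=[[[0,0,0,0,0,-8.3,1],[0,0,0,0,0,-8.3,1],[0,0,0,0,0,-8.3,1],[0,0,0,0,0,-8.3,1],[0,0,0,0,0,-8.3,1],[0,0,0,0,0,0,1]]])

```text
time: 6.55
eef_pos: [0.6176, 0.1921, 0.0712]
tcp_rot: [-0.224, 0.975, -0.001, 0.001]
contact_force: [-1.1, 0.1, 0.6]
opening: 0.146
```

Run:
```python
from h import *
rel([.6145,.190,.070],115)
```

```text
t 6.55 tcp [0.6176 0.1921 0.0712] yaw_y 115.9 F [-1.1  0.1  0.6] M [-0.15  0.04  0.02] open 0.146
shift [ 0.0037 -0.0006  0.0012] turn [-0.1  0.1  0.9]
```

Turned by 67° with small forces. I'll release and rise.

apply_moves(moves=[[[0,0,0,0,0,0,-1],[0,0,0,0,0,0,-1],[0,0,0,0,0,0,-1],[0,0,0,0,0,0,-1],[0,0,0,0,0,0,-1],[0,0,-0.03,0,0,0,-1],[0,0,-0.03,0,0,0,-1],[0,0,-0.03,0,0,0,-1],[0,0,-0.03,0,0,0,-1],[0,0,-0.03,0,0,0,-1],[0,0,0,0,0,0,-1]]])

```text
time: 7.65
eef_pos: [0.6162, 0.1921, 0.2244]
tcp_rot: [-0.218, 0.976, 0.0, -0.0]
contact_force: [0.7, -0.1, 1.0]
opening: 1.002
```

Run:
```python
from h import *
rel([.6145,.190,.070],115)
im,c=shot('wrist','w6.png');s,d=shot('side','s5.png')
print([pix2w(c,*q,.1) for q in ((0,0),)][0])
a=cv2.resize(im,(480,300));b=cv2.resize(s[80:280,255:455],(300,300),interpolation=2)
cv2.imwrite('pics/m4.png',np.hstack([a,b])[:,:,::-1])
```

```text
t 7.65 tcp [0.6162 0.1921 0.2244] yaw_y 115.2 F [ 0.7 -0.1  1. ] M [ 0.03 -0.01 -0.  ] open 1.002
shift [ 0.0023 -0.0012  0.1544] turn [ 0.  -0.1  0.2]
[ 0.57270187 -0.15711363  0.1       ]
```

View pics/m4.png

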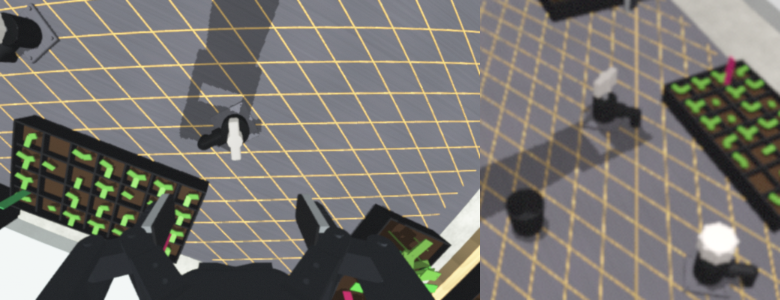

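Wrist view: the bar at (235,140) stays aligned with the tool (tool yaw 115°), about 67° off the pipe. The pot and round tap look unmoved. I'll check those by image difference and measure the angle, then hand in.

Run:
```python
from h import *
a=cv2.imread('pics/s1.png').astype(int);b=cv2.imread('pics/s5.png').astype(int)
for n,(x0,x1,y0,y1) in dict(pot=(268,304,203,240),round=(392,445,225,275),bar=(325,365,120,170)).items():
    d=abs(a-b)[y0:y1,x0:x1].max(2);print(n,d.mean().round(1),(d>50).sum())
c=ctrl.get_calibration('wrist');im=cv2.imread('pics/w6.png')[150:225,285:345]
v,u=np.nonzero(im.min(2)>185);l=cv2.fitLine(np.c_[u,v].astype(np.float32),2,0,.01,.01).ravel();q=np.array([l[2]+285,l[3]+150])
P,Q=[pix2w(c,*(q+k*l[:2]),.109) for k in(-20,20)];t=(np.degrees(np.arctan2(*(Q-P)[1::-1]))+90)%180-90;print('bar yaw',t)
print(ctrl.get_state()['contact_force'])
```

```text
pot 8.7 15
round 2.2 0
bar 14.7 124
bar yaw 29.656055318615643
[ 0.39884128 -0.70890503 -0.70680332]
```

Run:
```python
from h import *
for f in('s1','s5'):
    g=cv2.imread(f'pics/{f}.png')[195:250,260:312].max(2);m=(g<45).astype(np.uint8)
    n,_,s,ce=cv2.connectedComponentsWithStats(m);i=1+s[1:,4].argmax();print(f,s[i],ce[i].round(2))
```

```text
s1 [ 13  12  24  30 512] [25.2  25.98]
s5 [ 13  12  24  30 519] [25.07 25.8 ]
```

The pot hasn't moved (its outline shifted less than 0.2 px), so I'll hand in.

```bash
python3 -c "
from plant import ctrl
print(ctrl.sign_off())"
```

```text
the job is handed in; nothing more can be done
None
```

The bar-handled tap is open. I gripped it across the bar, turned it anticlockwise by about 67°, let go, and raised the open gripper clear before handing in at about 8 s.

**Last checks**
- **Bar handle:** its yaw went from about -40° to between 27° and 30°. That is a turn of roughly 67–70° against the 69° open position, and it stayed there after release.
- **Round tap:** its image is unchanged from the start.
- **Pot:** its outline shifted less than 0.2 px in the side view. A raw image difference there was slightly raised, which I put down to the arm's shadow.
- **Forces:** the readings after each move were only a few newtons.

**What went wrong or disagreed**
- **First grasp missed:** the fingers shut just above the bar. In the side camera the shut fingertips appeared about 25 mm higher than the reported TCP, so I went lower by that image and the second grasp held. I did not find the cause of the offset.
- **TCP height during the grasp:** the reported height rose about 14 mm as the fingers closed on the bar. The grip was probably shallower than planned, but it held through the turn.

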